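Close the cheese ripening box and put its thermometer through the lid

TASK

Close up the cheese ripening box: lay the flat oak lid on it, without dropping it, and press it down until it sits home and level on the rim all round. Then gently put the dial thermometer's stem down through the small hole in the lid until its collar rests on the lid, and let go. Leave everything else where it stands.

Things in the scene. Friction and masses are not known exactly. Their poses are not given: they have to be found in the camera images.
- cheese_box: Open white enamel box with a dark rim, fixed to the counter, 192 (x) x 132 (y) x 112 mm high, walls 6 mm; a cheese wheel lies on its floor, its top 48 mm above the counter. Origin: centre of the underside; x along the long side, z up.
- box_rim (a point): Centre of the mouth at rim height, 112 mm above the counter; axes as the box. A springy grey silicone lip seal stands 5 mm in from the walls: a lid merely laid on it stays 8 to 10 mm proud of the rim. Pressing it home takes 8 to 15 N (less at one end at a time); it then stays down by itself. Pressed off the middle, that side goes down first.
- lid: Loose flat oak lid, plate 192 (x) x 132 (y) x 10 mm, the box's outline, 0.2 to 0.3 kg; under it a bevelled rib frame 17 mm deep (174 x 114 mm, 167 x 107 mm at its foot) enters the mouth. Starts right way up on the counter. Origin: centre of the ribs' foot; z up, plate top at z = 27 mm. Home, the origin is 95 mm above the box's. Fits either way round.
- lid_handle (a point): Middle of the lid's dark wooden bar handle: a bar 16 mm wide (x), 84 mm long (y), 16 mm high on two short posts, over the lid's centre; the bar reaches from 14 to 30 mm above the plate's top and this point is 22 mm above it. Axes as the lid.
- lid_hole (a point): Mouth of the small through hole, 10 mm in diameter, in the lid's plate: 62 mm from the lid's centre along its +x, at the height of the plate's top. Axes as the lid.
- block: Dark wooden tool block, fixed, 64 (x) x 142 (y) x 90 mm high, with two 12 mm holes 38 mm either side of its centre along y; the thermometer stands in one and the cheese trier in the other, either way round. Origin: centre of the underside.
- thermometer: Dial thermometer, 70 g, upright in the tool block: round steel dial 44 mm across, 14 mm thick, standing like a clock (face towards +x), on a 10 mm neck over a flat collar 24 mm across, 6 mm thick; below it a pointed stem 5 mm in diameter, 65 mm long. Origin: centre of the collar's underside; z up along the stem.
- dial (a point): Centre of the thermometer's dial, 48 mm above the collar's underside. The dial's flat faces lie 7 mm to either side along x.
- stem_tip (a point): Tip of the thermometer's stem, 65 mm below the collar's underside.
- trier: Cheese trier with a round wooden T handle 74 mm wide and a brass ferrule, standing in the other hole of the block; to be left there. Origin: underside of the ferrule.
- teacup: White porcelain teacup, 80 mm across, 65 mm high; bystander. Origin: underside.
- measuring_cup: Glass measuring cup, 88 mm across, 100 mm high, with a handle; bystander. Origin: underside.
- strainer: Stainless mesh strainer lying dome up, 104 mm across, 47 mm high, with a wire handle to 178 mm from its centre along x; bystander. Origin: centre of the rim, on the counter.
- squeezer: Wooden citrus squeezer (hand reamer) lying along its x, 142 mm long, 44 mm thick; bystander. Origin: under its middle.
- jar: Small closed amber preserve jar, 64 mm across, 85 mm high; bystander. Origin: underside.

How it is judged:
On the way, in this order (a step that is already met when the one before it is completed fails the run):
1. the lid is pressed home and level on the box's rim (z of lid in the frame of cheese_box between 0.091 and 0.097 m and horizontal distance between lid and cheese_box below 0.008 m and angle between lid's own z axis and vertical below 0.02 rad), for 0.3 s.
2. the thermometer's stem is through the hole in the lid (z of stem_tip in the frame of lid below 0 m and horizontal distance between stem_tip and lid_hole below 0.012 m), for 0.2 s.
At the end, for the whole second after the job is handed in: Lid on the rim: within 2 mm of home, within 8 mm of centre, level within 0.02 rad. Thermometer stem through the lid's hole, collar on the lid within 3 mm and within 5 mm of the hole, upright within 0.12 rad. Both at rest and released; bystanders within 30 mm of where they stood (all of step 1 and z of thermometer in the frame of lid between 0.024 and 0.03 m and horizontal distance between thermometer and lid_hole below 0.005 m and angle between thermometer's own z axis and vertical below 0.12 rad and linear speed of each of thermometer, lid below 0.02 m/s); the robot touches nothing.
It fails at once if the lid is dropped: it falls faster than 0.7 m/s (about 25 mm of free fall) out of the fingers (linear speed of lid above 0.7 m/s and contact force between the fingers and lid below 0.1 N).
It fails at once if the thermometer is rammed against the lid (over 20 N) (contact force between thermometer and lid above 20 N).
It fails at once if a bystander (trier, teacup, measuring cup, strainer, squeezer or jar) is moved more than 30 mm (distance of any of trier, teacup, measuring_cup, strainer, squeezer, jar from where it was at the start of the episode above 0.03 m).
It also fails if it takes over 58 s, if anything falls off the work surface, if the arm or the gripper's body presses on something with over 40 N, if the wrist force passes 120 N, or if a joint passes its speed limit or range.

ROBOT

A 6-joint arm with a two-finger parallel gripper is mounted at the origin on the work surface. World frame = base frame: x ahead of the robot, y to its left, z up, the work surface at z = 0. Lengths are in m, angles in rad, forces in N, time in s.
With the tool pointing down it reaches from about 0.325 to 0.925 m from the base axis. Payload 3.1 kg.
Tool frame: the origin (TCP) lies on the centre line of the jaws, within the pads' length; the fingertips stand 19 mm ahead of it and the grasp point (between the pads) is the TCP; z points along the fingers, y is the direction in which the jaws open and shut (so a half turn about z gives the same grasp; the last joint's range is limited). The gripper opens to 85 mm and grips with 20 to 120 N. Pads are 22 mm wide; open, the fingers measure 114 mm over their backs; the gripper's body (76 mm by 85 mm) begins 54 mm behind the grasp point. The pads swing forward as they close: fully open they stand 13 mm farther back than shut.
Start: joints at [1.008, 0.217, 1.613, -0, 1.311, -0.112], TCP at [0.272, 0.563, 0.25] pointing down, gripper open.
Joint ranges: [-2.75, 2.75], [-0.78, 2.1], [0.31, 2.55], [-1.13, 4.27], [0.13, 2.63], [-2.58, 2.58]. Speed limits (rad/s): [2.79, 2.79, 3.14, 3.14, 3.14, 3.14].

INTERFACE

Orientations are given as [roll, pitch, yaw] about the fixed x, y, z axes, in that order (R = Rz(yaw) Ry(pitch) Rx(roll)).
In Python, from rig import bot, vision, order gives the robot as it stands.
- The arm moves only by the tool servo_tool, never from a script. Its arguments are lists of equal length, an entry for each row: "fingers": the closure, from 0 (fully open) to 1 (shut); "offset": the shift along the tool's x, y, z in cm, a list of three; "turn": the turn about the tool's z in rad. In form: {"fingers": [fingers, ...], "offset": [[x, y, z], ...], "turn": [turn, ...]}. A call has 1 to 8 rows; each row is the pose to reach, as a shift and turn from the pose commanded when the call began, along the tool's axes at that moment; what a row does not reach only later rows make up. A row lasts 1/8 s, in which the tool goes at most 62.5 mm and 10.7 degrees, less where a joint would pass 70% of its speed; a pose out of reach is approached as far as the arm can. A call with a gripper value outside its range is refused whole. The fingers move at their own pace and stop on an object; "squeeze" is the grip in N (left out, the last holds). Time passes only in rows, so rows that repeat a pose let the fingers close. It gives the time, the measured TCP pose, the force and the opening at its end, in the units of the state.
- bot.get_obs(): the state, without advancing time (a new reading comes with each control period).
- vision.grab_frame(name): name is "scene" or "top" or "wrist"; returns a dict with "img" (480x640x3 uint8, blue, green, red), "K" (3x3 intrinsics, pixels), "rvec" (rotation vector, rad) and "tvec" (3), from world to camera coordinates, as OpenCV has them. Camera axes: x right, y down, z forward; pixel columns grow to the right and rows downward; lengths in m; the calibration is good to about 2 mm. The wrist camera is an equidistant fisheye: a pixel r from the principal point sees the ray r / f radians off the axis. A picture is of the moment at which its call begins. There is no depth.
- order.sign_off(): hands the job in, once; it reports no verdict.
The state is a dict: "time_s": time; "joint_positions": joint angles; "qd": joint speeds; "joint_efforts": joint torques, N m; "position": TCP position; "eef_rot": TCP orientation; "ft_force": force on the tool from outside, world axes, zero at the start; "wrist_torque": the same for the moment, N m; "width": finger opening in m.
Only numpy, scipy, OpenCV 4.12 (cv2) and the standard library are available. Lean on these libraries where they do the work, as an engineer would, in place of code of your own. Each camera call takes 0.05 s, during which the arm holds its last target. There are 200 camera calls.

## Working session

There is one attempt and no reset: what is moved stays moved. The work goes in short steps, Python scripts to look and compute and a tool call to move; the robot and the scene stay as the last step left them, time stands still between calls to the robot, and variables do not carry over. Pictures are saved under pics/ and viewed, about 8 in all and at most 12, crops included, and the job is handed in when it is done.

Besides the shell and the picture viewer there is one more tool, called after ">>>" by a JSON object that holds its "method" and its "body", one argument or row to a line. servo_tool: Moves the arm, as the interface text tells. Its arguments: {"type":"object","properties":{"fingers":{"type":"array"},"offset":{"type":"array"},"turn":{"type":"array"},"squeeze":{"type":"number"}},"required":["fingers","offset","turn"]}

```bash
mkdir -p pics; cat > h.py <<'E'
import numpy as np, cv2
from rig import bot, vision, order
def snap(name, fn):
    f=vision.grab_frame(name); cv2.imwrite('pics/%s.png'%fn,f['img']); np.savez('pics/%s.npz'%fn,**f); return f
def ld(fn): return dict(np.load('pics/%s.npz'%fn))
def ray(f,u,v,fish=False):
    R=cv2.Rodrigues(f['rvec'])[0]; K=f['K']; x=(u-K[0,2])/K[0,0]; y=(v-K[1,2])/K[1,1]
    if fish:
        r=np.hypot(x,y); s=np.sin(r)/r if r>1e-9 else 1.; d=np.array([x*s,y*s,np.cos(r)])
    else: d=np.array([x,y,1.])
    return -R.T@f['tvec'].ravel(), R.T@d
def atz(f,u,v,z,fish=False):
    c,d=ray(f,u,v,fish); return c+d*(z-c[2])/d[2]
E
python3 - <<'E'
from h import *
a=snap('scene','s1');b=snap('top','t1')
print(bot.get_obs())
for f in(a,b):print(f['K'],ray(f,320,240))
E
```

```text
{'time_s': 0.1, 'joint_positions': array([ 1.00779611e+00,  2.17700464e-01,  1.61482548e+00,  9.15680428e-07,
        1.31131678e+00, -1.12202247e-01]), 'qd': array([ 5.64857074e-05, -1.26373883e-03, -3.89151470e-03, -7.19550094e-04,
        5.13779169e-04,  3.67172178e-04]), 'joint_efforts': array([-1.13478167e-03, -3.98076046e+01, -3.04971135e+01, -1.67380126e-04,
        4.25669583e-03,  2.44868642e-05]), 'position': array([0.27189642, 0.56195815, 0.24905827]), 'eef_rot': array([-3.13935683e+00, -2.52811946e-04,  2.69079417e+00]), 'ft_force': array([-0.6201441 ,  0.39622614, -0.26738795]), 'wrist_torque': array([0.00044369, 0.0446009 , 0.0010078 ]), 'width': 0.08515302657675129}
[[609.51420127   0.         322.26173676]
 [  0.         609.51420127 248.8850587 ]
 [  0.           0.           1.        ]] (array([ 1.46129024, -0.05711132,  1.04571812]), array([-0.70000956,  0.01936471, -0.71402934]))
[[441.24399038   0.         314.28714511]
 [  0.         441.24399038 235.65870061]
 [  0.           0.           1.        ]] (array([ 0.36230112, -0.02075761,  1.15259437]), array([ 0.17471082, -0.01493737, -0.98464076]))
```

View pics/s1.png

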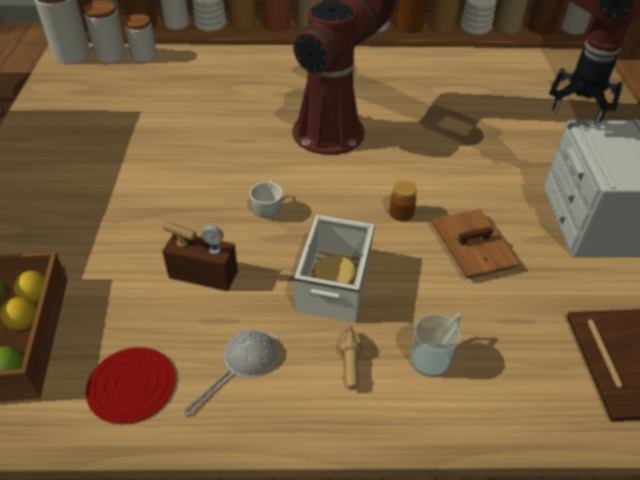

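View pics/t1.png

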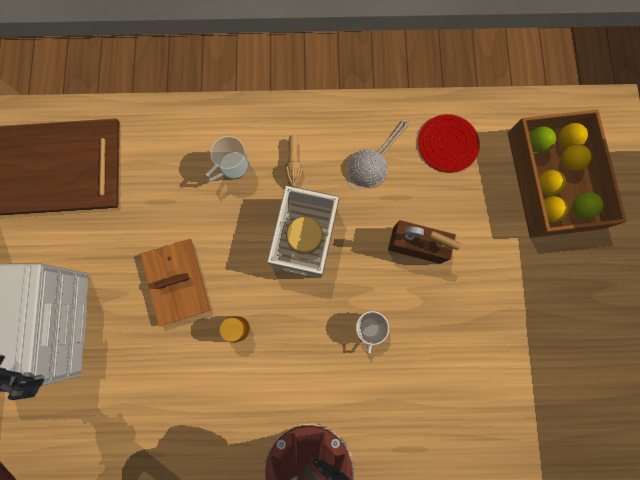

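```bash
python3 - <<'E'
from h import *
im=cv2.imread('pics/t1.png')
a=cv2.resize(im[180:335,130:345],None,fx=3.7,fy=3.7,interpolation=cv2.INTER_CUBIC)
cv2.imwrite('pics/c1.png',a)
s=cv2.imread('pics/s1.png')
b=cv2.resize(im[210:275,380:470],None,fx=6,fy=6,interpolation=cv2.INTER_CUBIC)
cv2.imwrite('pics/c2.png',b)
E
```

```text
(no output)
```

View pics/c1.png

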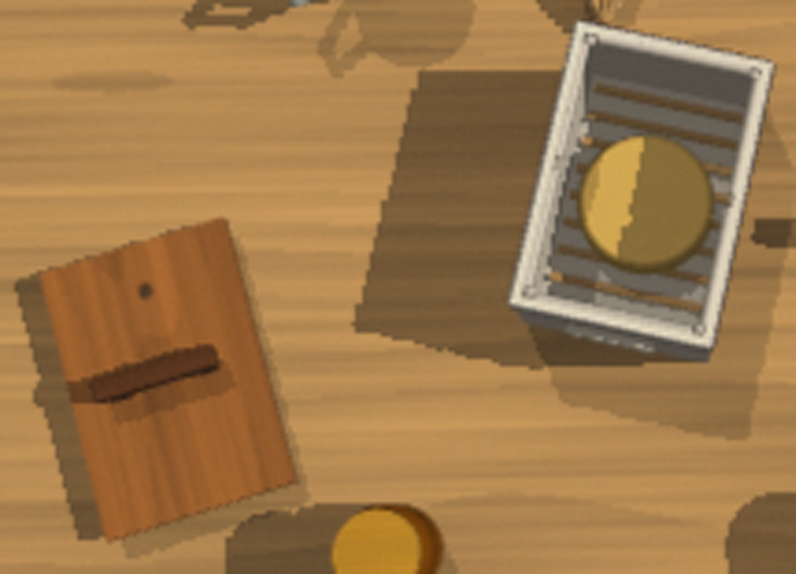

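View pics/c2.png

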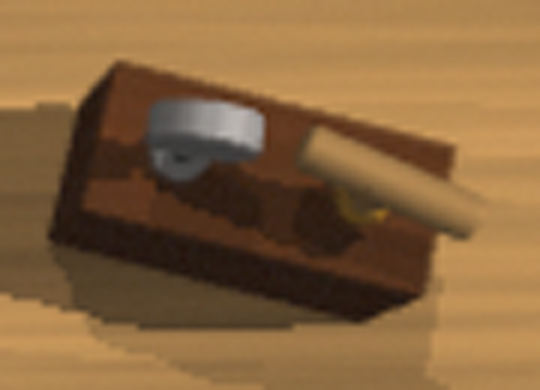

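```bash
cat >> h.py <<'E'
def rect(f,pts,z,L,W):  # pts order: corners (+x,-y),(+x,+y),(-x,+y),(-x,-y)
    P=np.array([atz(f,u,v,z)[:2] for u,v in pts])
    M=np.array([[L,-W],[L,W],[-L,W],[-L,-W]])/2
    H=M.T@(P-P.mean(0)); yaw=np.arctan2(H[0,1]-H[1,0],H[0,0]+H[1,1])
    c=P.mean(0);R=np.array([[np.cos(yaw),-np.sin(yaw)],[np.sin(yaw),np.cos(yaw)]])
    return c,yaw,np.abs(P-(c+M@R.T)).max(),np.linalg.norm(np.diff(P,axis=0),axis=1)
E
python3 - <<'E'
from h import *
f=ld('t1')
C=lambda p:(np.array(p)+.5)/3.7-.5+[130,180]
D=lambda p:(np.array(p)+.5)/6-.5+[380,210]
print('lid',rect(f,[C(p) for p in[(225,218),(42,272),(110,540),(297,482)]],.027,.192,.132))
print('hole',atz(f,*C((145,291)),.027))
print('box',rect(f,[C(p) for p in[(775,63),(580,22),(511,303),(713,348)]],.112,.192,.132))
print('block',rect(f,[D(p) for p in[(455,148),(120,62),(83,209),(420,297)]],.09,.064,.142))
for p in[(150,118),(265,120),(207,115)]:print('dial',atz(f,*D(p),.155))
print('collar',atz(f,*D((180,165)),.096))
print('trier',atz(f,*D((395,185)),.15))
s=ld('s1')
for p in[(212,233),(215,248)]:
  for z in(.138,.096):print('scene',p,z,atz(s,*p,z))
print('lid handle scene',atz(s,475,235,.057), 'jar',atz(s,404,188,.085))
o=bot.get_obs();print(o['position'],o['eef_rot'])
E
```

```text
lid (array([0.46234786, 0.33340496]), np.float64(0.28857606041749434), np.float64(0.0009841644069851219), array([0.13124097, 0.19232806, 0.13060469]))
hole [0.52161914 0.35190855 0.027     ]
box (array([0.57521886, 0.00145475]), np.float64(-0.2371635656812659), np.float64(0.00040745679011156), array([0.13196815, 0.19207709, 0.13268506]))
block (array([ 0.54768473, -0.29225831]), np.float64(-0.2821745539075148), np.float64(0.0014553326067869299), array([0.14022042, 0.06362493, 0.13972681]))
dial [ 0.56079751 -0.23144029  0.155     ]
dial [ 0.55917801 -0.27556747  0.155     ]
dial [ 0.56155855 -0.25340877  0.155     ]
collar [ 0.55286872 -0.25496878  0.096     ]
trier [ 0.53375727 -0.32514826  0.15      ]
scene (212, 233) 0.138 [ 0.55203414 -0.25901792  0.138     ]
scene (212, 233) 0.096 [ 0.50996298 -0.26836012  0.096     ]
scene (215, 248) 0.138 [ 0.59551338 -0.2480712   0.138     ]
scene (215, 248) 0.096 [ 0.555454   -0.25690689  0.096     ]
lid handle scene [0.47392964 0.32736615 0.057     ] jar [0.3424788  0.17379829 0.085     ]
[0.27189642 0.56195815 0.24905827] [-3.13935683e+00 -2.52811946e-04  2.69079417e+00]
```

```bash
cat >> h.py <<'E'
def go(x,y,z,yaw):
    from scipy.spatial.transform import Rotation as Ro
    o=bot.get_obs(); R=Ro.from_euler('xyz',o['eef_rot']).as_matrix()
    d=R.T@(np.array([x,y,z])-o['position'])
    dy=-(yaw-o['eef_rot'][2]); dy=(dy+np.pi)%(2*np.pi)-np.pi
    print('t',o['time_s'],'pos',o['position'].round(4),'rpy',o['eef_rot'].round(4),'F',o['ft_force'].round(2),'T',o['wrist_torque'].round(2),'w',round(float(o['width']),4))
    print('offset cm',(d*100).round(2),'turn',round(dy,4))
E
python3 -c "
from h import *
go(.4623,.3334,.2,.2886+np.pi/2)"
```

```text
t 0.1 pos [0.2719 0.562  0.2491] rpy [-3.1394e+00 -3.0000e-04  2.6908e+00] F [-0.62  0.4  -0.27] T [0.   0.04 0.  ] w 0.0852
offset cm [-27.1  -12.27   4.93] turn 0.8314
```

>>> {"method": "servo_tool", "body": {
  "fingers": [0, 0, 0, 0, 0, 0, 0, 0],
  "offset": [
    [0, 0, -5],
    [-5, -2.3, -5],
    [-10, -4.5, -4],
    [-15, -6.8, -2],
    [-20, -9, 0],
    [-25, -11.3, 3],
    [-27.1, -12.3, 4.9],
    [-27.1, -12.3, 4.9]
  ],
  "turn": [0, 0.15, 0.3, 0.45, 0.6, 0.75, 0.83, 0.83]
}}

```text
time_s: 1.1
position: [0.4619, 0.3315, 0.1985]
eef_rot: [-3.136, 0.001, 1.858]
ft_force: [0.2, 0.6, -0.2]
width: 0.0855
```

```bash
python3 -c "
from h import *
f=snap('wrist','w1');print(f['K'],ray(f,320,240,True))
go(.4623,.3334,.053,.2886+np.pi/2)"
```

```text
[[371.64829954   0.         321.27618297]
 [  0.         371.64829954 240.34585293]
 [  0.           0.           1.        ]] (array([0.44476638, 0.39406502, 0.32190592]), array([ 0.06428651, -0.25221976, -0.9655322 ]))
t 1.15 pos [0.4621 0.333  0.2001] rpy [-3.1387e+00  1.0000e-04  1.8600e+00] F [-0.1  -0.72  0.06] T [ 0.05 -0.03  0.03] w 0.0853
offset cm [ 0.04  0.07 14.71] turn 0.0006
```

View pics/w1.png

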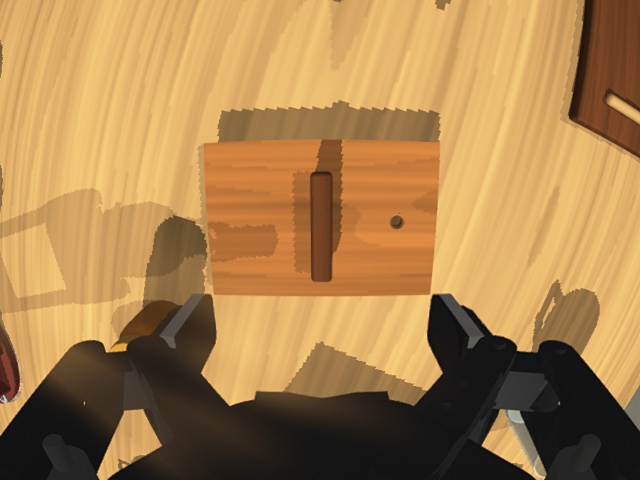

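```bash
python3 -c "
from h import *
f=ld('w1')
a=atz(f,321,173,.057,True);b=atz(f,321.5,281,.057,True)
print(a,b,(a+b)/2,np.arctan2((a-b)[1],(a-b)[0])-np.pi/2)
print(atz(f,397,222,.027,True))
print(rect(f,[],0,0,0) if 0 else [atz(f,u,v,.027,True)[:2].round(4) for u,v in[(439,140),(204,144),(213,294),(431,296)]])
"
```

```text
[0.44918001 0.37243039 0.057     ] [0.47263241 0.29406055 0.057     ] [0.46090621 0.33324547 0.057     ] 0.29077119282666075
[0.52076353 0.34971079 0.027     ]
[array([0.533 , 0.4247]), array([0.3512, 0.3678]), array([0.3871, 0.2422]), array([0.5735, 0.2956])]
```

>>> {"method": "servo_tool", "body": {
  "fingers": [0, 0, 0, 0, 0.5, 1, 1, 1],
  "offset": [
    [0, 0, 5],
    [0, 0, 10],
    [0, 0, 13],
    [0, 0, 14.7],
    [0, 0, 14.7],
    [0, 0, 14.7],
    [0, 0, 14.7],
    [0, 0, 14.7]
  ],
  "turn": [0, 0, 0, 0, 0, 0, 0, 0],
  "squeeze": 60
}}

```text
time_s: 2.15
position: [0.463, 0.3341, 0.0558]
eef_rot: [3.141, -0.0, 1.861]
ft_force: [3.0, 1.7, 0.7]
width: 0.0147
```

>>> {"method": "servo_tool", "body": {
  "fingers": [1, 1, 1, 1, 1, 1, 1, 1],
  "offset": [
    [0, 0, 0],
    [0, 0, 0],
    [0, 0, -1],
    [0, 0, -3],
    [0, 0, -7],
    [0, 0, -11],
    [0, 0, -15],
    [0, 0, -15]
  ],
  "turn": [0, 0, 0, 0, 0, 0, 0, 0]
}}

```text
time_s: 3.15
position: [0.4657, 0.3354, 0.2102]
eef_rot: [3.131, -0.002, 1.861]
ft_force: [0.5, 0.6, -2.3]
width: 0.0145
```

```bash
python3 -c "
from h import *
f=snap('wrist','w2')
go(.5752,.0015,.2,-.237+np.pi/2)"
```

```text
t 3.2 pos [0.4639 0.3345 0.2071] rpy [ 3.1363e+00 -1.1000e-03  1.8608e+00] F [-0.94 -0.25 -2.4 ] T [0.02 0.01 0.04] w 0.015
offset cm [-35.09   1.14   0.68] turn 0.527
```

View pics/w2.png

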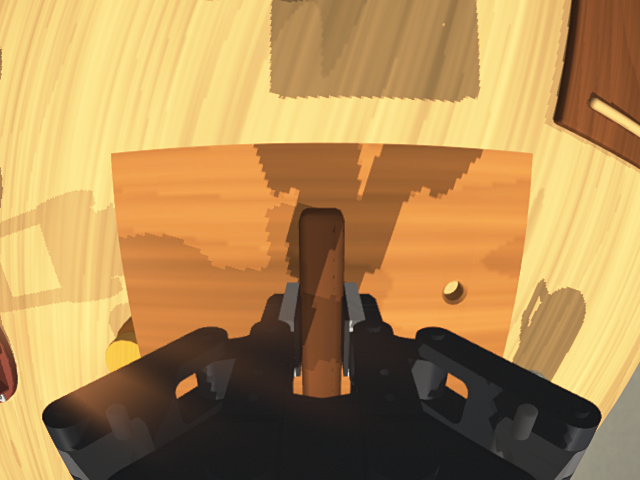

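```bash
python3 -c "
from h import *
f=ld('w2'); o=np.array([.4639,.3345,.2071]);z=o[2]-.027
y=1.8608; tx=np.array([np.cos(y),np.sin(y)]); ty=np.array([np.sin(y),-np.cos(y)])
for n,p in dict(hole=(453.5,292),cR=(532,153),cL=(111,153),hl=(301,209)).items():
  q=atz(f,*p,z+(.03 if n=='hl' else 0),True)[:2]-o[:2]; print(n,q@tx,q@ty)
"
```

```text
hole -0.0014929183591132315 0.06489345044200297
cR 0.06522258605001995 0.09998281430521139
cL 0.06538055615591774 -0.09295981852432181
hl 0.0428618767128849 -0.00441056131872674
```

>>> {"method": "servo_tool", "body": {
  "fingers": [1, 1, 1, 1, 1, 1, 1, 1],
  "offset": [
    [-3, 0.1, 0],
    [-8, 0.3, 0],
    [-13.5, 0.5, 0],
    [-19, 0.6, 0.2],
    [-24.5, 0.8, 0.4],
    [-29.5, 1, 0.6],
    [-33, 1.1, 0.7],
    [-35.1, 1.1, 0.7]
  ],
  "turn": [0.05, 0.13, 0.21, 0.3, 0.38, 0.45, 0.5, 0.527]
}}

```text
time_s: 4.2
position: [0.5723, -0.001, 0.1949]
eef_rot: [-3.137, 0.0, 1.331]
ft_force: [0.8, 0.7, -2.3]
width: 0.0147
```

>>> {"method": "servo_tool", "body": {
  "fingers": [1, 1, 1, 1],
  "offset": [
    [0, 0, 0],
    [0, 0, 0],
    [0, 0, 0],
    [0, 0, 0]
  ],
  "turn": [0, 0, 0, 0]
}}

```text
time_s: 4.7
position: [0.5733, 0.0016, 0.1974]
eef_rot: [-3.142, -0.0, 1.335]
ft_force: [0.3, -1.0, -1.7]
width: 0.0146
```

```bash
python3 -c "
from h import *
go(.5752,.0015,.16,-.237+np.pi/2)
f=snap('wrist','w3')
s=snap('scene','s2');t=snap('top','t2')
a=cv2.resize(t['img'][170:300,240:370],(560,560),interpolation=cv2.INTER_CUBIC)
cv2.imwrite('pics/c3.png',a)
go(.5752,.0015,.16,-.237+np.pi/2)"
```

```text
t 4.7 pos [0.5733 0.0016 0.1974] rpy [-3.1416e+00 -2.0000e-04  1.3354e+00] F [ 0.28 -0.96 -1.69] T [ 0.01 -0.03 -0.08] w 0.0146
offset cm [0.03 0.19 3.74] turn 0.0016
t 4.85 pos [0.5735 0.0011 0.1974] rpy [ 3.1414e+00 -1.0000e-04  1.3347e+00] F [ 0.49  0.1  -1.7 ] T [0.03 0.   0.02] w 0.0147
offset cm [0.08 0.15 3.74] turn 0.0009
```

View pics/w3.png

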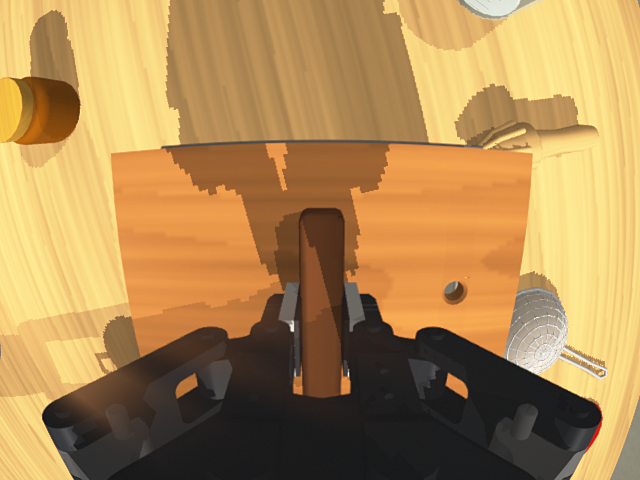

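```bash
python3 -c "
from h import *
f=ld('w3'); o=np.array([.5733,.0016,.1974]);z=o[2]-.027
y=1.3352; tx=np.array([np.cos(y),np.sin(y)]); ty=np.array([np.sin(y),-np.cos(y)])
for n,p in dict(hole=(455,292),cR=(532,153),cL=(111,153),hl=(301,209)).items():
  q=atz(f,*p,z+(.03 if n=='hl' else 0),True)[:2]-o[:2]; print(n,q@tx,q@ty)
t=ld('t2')
H=atz(t,*[0,0],z)
"
```

```text
hole 4.5571931565093905e-05 0.062246960058850276
cR 0.06518485869170769 0.09538563257467764
cL 0.06530393336506687 -0.09349542774536194
hl 0.04343666794786193 -0.005824162746392706
```

View pics/c3.png

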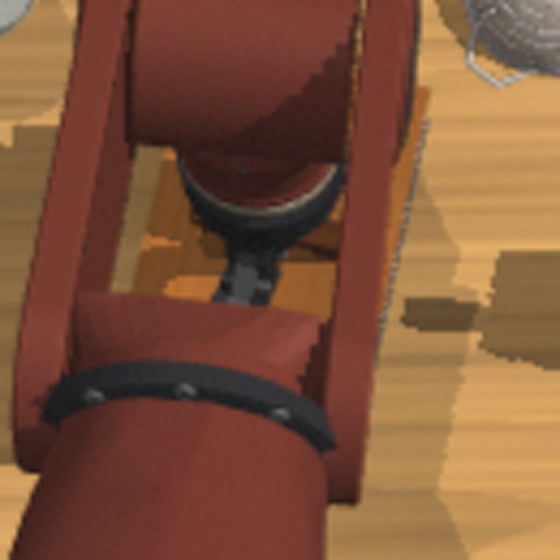

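>>> {"method": "servo_tool", "body": {
  "fingers": [1, 1, 1, 1, 1, 1],
  "offset": [
    [0.1, 0.15, 1],
    [0.1, 0.15, 2],
    [0.1, 0.15, 3],
    [0.1, 0.15, 3.5],
    [0.1, 0.15, 3.8],
    [0.1, 0.15, 3.8]
  ],
  "turn": [0, 0, 0, 0, 0, 0]
}}

```text
time_s: 5.6
position: [0.5745, 0.0012, 0.1596]
eef_rot: [-3.14, 0.0, 1.334]
ft_force: [-4.3, 0.4, 2.9]
width: 0.0148
```

>>> {"method": "servo_tool", "body": {
  "fingers": [1, 1, 1, 1, 1, 1],
  "offset": [
    [0, 0, 0.2],
    [0, 0, 0.4],
    [0, 0, 0.6],
    [0, 0, 0.7],
    [0, 0, 0.8],
    [0, 0, 0.8]
  ],
  "turn": [0, 0, 0, 0, 0, 0]
}}

```text
time_s: 6.35
position: [0.5761, 0.0012, 0.1544]
eef_rot: [3.14, -0.0, 1.334]
ft_force: [-7.3, 0.4, 11.0]
width: 0.0147
```

>>> {"method": "servo_tool", "body": {
  "fingers": [1, 1, 1, 1, 1, 1],
  "offset": [
    [0, -0.2, 0],
    [0, -0.2, 0.2],
    [0, -0.2, 0.3],
    [0, -0.2, 0.4],
    [0, -0.2, 0.5],
    [0, -0.2, 0.5]
  ],
  "turn": [0, 0, 0, 0, 0, 0]
}}

```text
time_s: 7.1
position: [0.576, 0.0012, 0.1508]
eef_rot: [3.136, -0.0, 1.334]
ft_force: [-4.1, -0.1, 13.4]
width: 0.0144
```

>>> {"method": "servo_tool", "body": {
  "fingers": [1, 1, 1, 1, 1, 1],
  "offset": [
    [0, -0.1, 0.1],
    [0, -0.1, 0.2],
    [0, -0.1, 0.3],
    [0, -0.1, 0.4],
    [0, -0.1, 0.5],
    [0, -0.1, 0.5]
  ],
  "turn": [0, 0, 0, 0, 0, 0]
}}

```text
time_s: 7.85
position: [0.576, 0.0012, 0.1508]
eef_rot: [3.134, 0.0, 1.334]
ft_force: [-12.8, -0.7, 32.8]
width: 0.0146
```

>>> {"method": "servo_tool", "body": {
  "fingers": [1, 1, 1, 0.5, 0, 0, 0, 0],
  "offset": [
    [0, 0.1, -0.4],
    [0, 0.2, -0.7],
    [0, 0.2, -0.7],
    [0, 0.2, -0.7],
    [0, 0.2, -0.7],
    [0, 0.2, -0.7],
    [0, 0.2, -4],
    [0, 0.2, -8]
  ],
  "turn": [0, 0, 0, 0, 0, 0, 0, 0]
}}

```text
time_s: 8.85
position: [0.5732, 0.0016, 0.2202]
eef_rot: [-3.138, 0.0, 1.334]
ft_force: [0.9, -0.6, 0.6]
width: 0.0854
```

>>> {"method": "servo_tool", "body": {
  "fingers": [0, 0, 0, 0],
  "offset": [
    [0, 0, -4],
    [0, 0, -4],
    [0, 0, -4],
    [0, 0, -4]
  ],
  "turn": [0, 0, 0, 0]
}}

```text
time_s: 9.35
position: [0.573, 0.0016, 0.2589]
eef_rot: [-3.138, 0.0, 1.334]
ft_force: [0.3, 1.0, -0.1]
width: 0.0853
```

```bash
python3 -c "
from h import *
go(.5752,.0015,.16,-.237+np.pi/2)
f=snap('wrist','w4')
s=snap('scene','s3')
a=f['img'][60:400,120:520]
b=cv2.resize(s['img'][195:325,280:390],None,fx=3.6,fy=3.6,interpolation=cv2.INTER_CUBIC)
c=np.zeros((468,800,3),np.uint8);c[:340,:400]=a;c[:468,402:402+396]=b[:468,:396]
cv2.imwrite('pics/c4.png',c)"
```

```text
t 9.35 pos [0.573  0.0016 0.2589] rpy [-3.1376e+00  5.0000e-04  1.3338e+00] F [ 0.29  1.04 -0.12] T [-0.03 -0.03 -0.06] w 0.0853
offset cm [0.05 0.25 9.89] turn -0.0
```

View pics/c4.png

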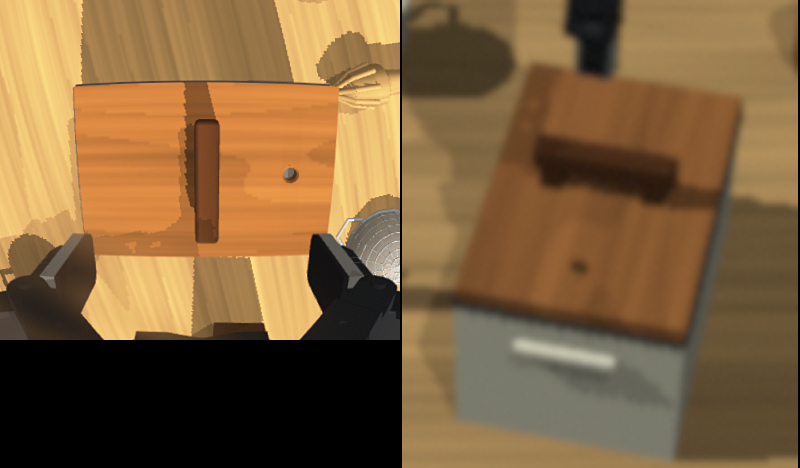

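```bash
python3 -c "
from h import *
f=ld('w4')
from scipy.optimize import least_squares
from scipy.spatial.transform import Rotation as Ro
R=cv2.Rodrigues(f['rvec'])[0];t=f['tvec'].ravel();K=f['K']
def pr(P):
  c=P@R.T+t; h=np.hypot(c[:,0],c[:,1]); th=np.arctan2(h,c[:,2]); return np.c_[K[0,2]+K[0,0]*th*c[:,0]/h,K[1,2]+K[1,1]*th*c[:,1]/h]
# lid plate: corners, hole, handle-top corners (px full image)
M=np.array([[.096,.066,.027],[-.096,.066,.027],[-.096,-.066,.027],[.062,0,.027],[.008,.042,.057],[-.008,.042,.057],[-.008,-.042,.057],[.008,-.042,.057]])
px=np.array([[458,148],[195,147],[204,315.5],[410,235],[339,181],[316,181],[316,302],[338,302]],float)
g=lambda p:(pr(M@Ro.from_euler('ZYX',p[3:]).as_matrix().T+p[:3])-px).ravel()
r=least_squares(g,[.575,0,.095,-.237,0,0])
J=np.linalg.inv(r.jac.T@r.jac); s=np.sqrt(np.diag(J))
print(r.x.round(4),s.round(4),np.abs(r.fun).max());print(r.fun.reshape(-1,2).round(1))
b=ld('s3');print(atz(b,280+177/3.6,195+267/3.6,.122),atz(f,410,235,.122,True))
"
```

```text
[ 0.5758 -0.0011  0.0924 -0.2435  0.0173 -0.0249] [0.0004 0.0006 0.0009 0.0035 0.0088 0.0121] 2.0664521212472664
[[-1.6  0.1]
 [-0.1 -0.9]
 [ 2.1 -1.1]
 [-0.8 -0.3]
 [ 1.6 -0.9]
 [-0.7 -1. ]
 [-0.9  2. ]
 [ 0.4  2. ]]
[ 0.63849482 -0.01435224  0.122     ] [ 0.63643538 -0.01472125  0.122     ]
```

>>> {"method": "servo_tool", "body": {
  "fingers": [1, 1, 1, 1, 1, 1, 1, 1],
  "offset": [
    [2, 4, 0],
    [4.5, 8.4, 3],
    [4.5, 8.4, 8],
    [4.5, 8.4, 10.5],
    [4.5, 8.4, 11.3],
    [4.5, 8.4, 11.7],
    [4.5, 8.4, 12],
    [4.5, 8.4, 12]
  ],
  "turn": [0, 0, 0, 0, 0, 0, 0, 0]
}}

```text
time_s: 10.45
position: [0.6672, 0.0254, 0.1427]
eef_rot: [3.139, -0.0, 1.334]
ft_force: [-0.2, -0.7, -0.7]
width: 0.0002
```

>>> {"method": "servo_tool", "body": {
  "fingers": [1, 1, 1, 1, 1],
  "offset": [
    [0, 0, 0],
    [0, 0, 0.2],
    [0, 0, 0.4],
    [0, 0, 0.6],
    [0, 0, 0.6]
  ],
  "turn": [0, 0, 0, 0, 0]
}}

```text
time_s: 11.08
position: [0.6673, 0.0254, 0.141]
eef_rot: [3.14, 0.0, 1.334]
ft_force: [-7.1, 0.1, 19.2]
width: 0.0001
```

>>> {"method": "servo_tool", "body": {
  "fingers": [1, 1, 1, 1, 1, 1, 1, 1],
  "offset": [
    [0, 0, -5],
    [-4, -5, -5.5],
    [-8, -10, -5.5],
    [-9, -16, -5.5],
    [-9, -16.2, -3],
    [-9, -16.2, -0.6],
    [-9, -16.2, 0],
    [-9, -16.2, 0]
  ],
  "turn": [0, 0, 0, 0, 0, 0, 0, 0]
}}

```text
time_s: 12.08
position: [0.4883, -0.0242, 0.1409]
eef_rot: [-3.14, 0.001, 1.334]
ft_force: [-12.7, 2.0, 28.8]
width: 0.0001
```

>>> {"method": "servo_tool", "body": {
  "fingers": [1, 1, 1, 1, 1],
  "offset": [
    [0, 0, 0],
    [0, 0, 0],
    [0, 0, 0],
    [0, 0, 0],
    [0, 0, 0]
  ],
  "turn": [0, 0, 0, 0, 0]
}}

```text
time_s: 12.7
position: [0.4883, -0.0242, 0.1409]
eef_rot: [-3.14, 0.001, 1.334]
ft_force: [-13.6, 2.0, 28.6]
width: -0.0001
```

>>> {"method": "servo_tool", "body": {
  "fingers": [1, 1, 1, 1, 1, 1, 1, 1],
  "offset": [
    [0, 0, -3],
    [3, 0, -3],
    [9, 0, -3],
    [9, 0, -1],
    [9, 0, 0],
    [9, 0, 0],
    [9, 0, 0],
    [9, 0, 0]
  ],
  "turn": [0, 0, 0, 0, 0, 0, 0, 0]
}}

```text
time_s: 13.7
position: [0.5097, 0.0653, 0.1409]
eef_rot: [-3.14, -0.004, 1.333]
ft_force: [-11.7, 6.5, 26.6]
width: -0.0
```

```bash
python3 -c "
from h import *
go(.555,-.255,.26,np.pi/2-.037)"
```

```text
t 13.7 pos [0.5097 0.0653 0.1409] rpy [-3.1402 -0.0042  1.3325] F [-11.67   6.48  26.59] T [1.04 2.   0.06] w -0.0
offset cm [-30.    11.95 -12.05] turn -0.2013
```

>>> {"method": "servo_tool", "body": {
  "fingers": [1, 1, 0.5, 0, 0, 0, 0, 0],
  "offset": [
    [0, 0, -5],
    [-1, 0.4, -10.5],
    [-6, 2.4, -12],
    [-12, 4.8, -12],
    [-18, 7.2, -12],
    [-24, 9.6, -12],
    [-28, 11.2, -12],
    [-30, 12, -12]
  ],
  "turn": [0, 0, -0.04, -0.08, -0.12, -0.16, -0.2, -0.2]
}}

```text
time_s: 14.7
position: [0.5547, -0.2594, 0.2551]
eef_rot: [-3.141, 0.0, 1.53]
ft_force: [-0.3, 0.1, 0.4]
width: 0.0854
```

>>> {"method": "servo_tool", "body": {
  "fingers": [0, 0, 0],
  "offset": [
    [0, 0, 0],
    [0, 0, 0],
    [0, 0, 0]
  ],
  "turn": [0, 0, 0]
}}

```text
time_s: 15.08
position: [0.5552, -0.2545, 0.2553]
eef_rot: [-3.141, -0.001, 1.536]
ft_force: [0.3, -0.6, 0.2]
width: 0.0854
```

```bash
python3 -c "
from h import *
f=snap('wrist','w5');go(.555,-.255,.145,np.pi/2-.037)
cv2.imwrite('pics/c5.png',cv2.resize(f['img'][100:400,130:510],None,fx=2,fy=2,interpolation=cv2.INTER_CUBIC))"
```

```text
t 15.125 pos [ 0.5553 -0.2546  0.2554] rpy [-3.1415e+00 -3.0000e-04  1.5358e+00] F [-0.02  0.11 -0.26] T [-0.02 -0.03  0.01] w 0.0858
offset cm [-0.04 -0.03 11.04] turn 0.002
```

View pics/c5.png

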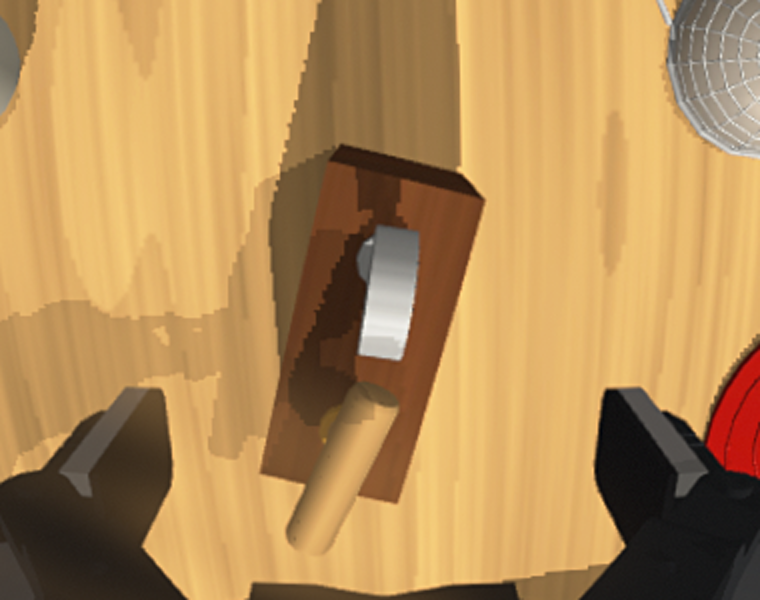

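```bash
cat > dial.py <<'E'
from h import *
from scipy.optimize import least_squares
def fit(f,px,zc=.138,x0=(.555,-.255,-.04)):
    # px: far-left, far-right, near-left, near-right corners of the dial's rim strip in the wrist image
    R=cv2.Rodrigues(f['rvec'])[0];t=f['tvec'].ravel();K=f['K']; a=np.linspace(0,2*np.pi,721)
    def pr(P):
        c=P@R.T+t; h=np.hypot(c[:,0],c[:,1]); th=np.arctan2(h,c[:,2]); return np.c_[K[0,2]+K[0,0]*th*c[:,0]/h,K[1,2]+K[1,1]*th*c[:,1]/h]
    def g(p):
        X=np.array([np.cos(p[2]),np.sin(p[2]),0]);Y=np.array([-X[1],X[0],0]);q=[]
        for s in(-1,1):
            U=pr(np.array([p[0],p[1],zc])+s*.007*X+.022*(np.cos(a)[:,None]*Y+np.sin(a)[:,None]*[0,0,1]))
            q.append((U[U[:,1].argmin()],U[U[:,1].argmax()]))
        return (np.array([q[0][0],q[1][0],q[0][1],q[1][1]])-px).ravel()
    r=least_squares(g,x0,diff_step=1e-3); return r.x,r.fun.reshape(-1,2)
E
python3 -c "
from dial import *
f=ld('w5')
px=(np.array([(376,226),(418,231),(359,355),(404,360)])+.5)/2-.5+[130,100]
print(fit(f,px))
b=np.array([.5477,-.2923]);y=-.282
print('hole of block',b+.038*np.array([-np.sin(y),np.cos(y)]))
H=lambda p:(np.array(p)+.5)/2-.5+[130,100]
for p in[(376,397),(310,545)]:print('trier ends',atz(f,*H(p),.15,True))
"
```

```text
(array([ 0.55765282, -0.25847765, -0.15986022]), array([[ 0.1636922 , -0.21925087],
       [-0.15360499, -0.17006771],
       [ 0.86860949,  0.23306755],
       [-0.88064061,  0.14827214]]))
hole of block [ 0.55827453 -0.25580097]
trier ends [ 0.55209414 -0.291205    0.15      ]
trier ends [ 0.52515891 -0.35142926  0.15      ]
```

```bash
python3 -c "
from h import *
go(.5577,-.2582,.140,np.pi/2-.16)"
```

```text
t 15.125 pos [ 0.5553 -0.2546  0.2554] rpy [-3.1415e+00 -3.0000e-04  1.5358e+00] F [-0.02  0.11 -0.26] T [-0.02 -0.03  0.01] w 0.0858
offset cm [-0.35  0.25 11.54] turn 0.125
```

>>> {"method": "servo_tool", "body": {
  "fingers": [0, 0, 0, 0, 0, 0.3, 0.6, 1],
  "offset": [
    [-0.35, 0.25, 3],
    [-0.35, 0.25, 7],
    [-0.35, 0.25, 10],
    [-0.35, 0.25, 11.5],
    [-0.35, 0.25, 11.5],
    [-0.35, 0.25, 11.5],
    [-0.35, 0.25, 11.5],
    [-0.35, 0.25, 11.5]
  ],
  "turn": [0.125, 0.125, 0.125, 0.125, 0.125, 0.125, 0.125, 0.125],
  "squeeze": 30
}}

```text
time_s: 16.12
position: [0.5582, -0.2603, 0.1416]
eef_rot: [3.14, 0.001, 1.409]
ft_force: [0.2, -0.1, -0.3]
width: 0.0321
```

>>> {"method": "servo_tool", "body": {
  "fingers": [1, 1, 1, 1],
  "offset": [
    [0, 0, 0],
    [0, 0, 0],
    [0, 0, 0],
    [0, 0, 0]
  ],
  "turn": [0, 0, 0, 0]
}}

```text
time_s: 16.62
position: [0.5577, -0.26, 0.1407]
eef_rot: [3.141, 0.0, 1.409]
ft_force: [-1.2, 0.4, 3.5]
width: 0.0133
```

>>> {"method": "servo_tool", "body": {
  "fingers": [1, 1, 1, 1, 1, 1, 1, 1],
  "offset": [
    [0, 0, -0.5],
    [0, 0, -2],
    [0, 0, -4],
    [0, 0, -7],
    [0, 0, -10],
    [0, 0, -12],
    [0, 0, -12],
    [0, 0, -12]
  ],
  "turn": [0, 0, 0, 0, 0, 0, 0, 0]
}}

```text
time_s: 17.62
position: [0.557, -0.2595, 0.2592]
eef_rot: [-3.14, -0.001, 1.409]
ft_force: [-0.4, 0.3, -1.3]
width: 0.0136
```

```bash
python3 -c "
from h import *
go(.6362,-.0155,.26,np.pi/2-.237)
f=snap('wrist','w6')
s=snap('scene','s4')
R=cv2.Rodrigues(s['rvec'])[0]
a=cv2.resize(f['img'][150:450,220:420],(400,600),interpolation=cv2.INTER_CUBIC)
o=bot.get_obs()['position'];p=s['K']@(R@(o-[0,0,.05])+s['tvec'].ravel());u,v=(p[:2]/p[2]).astype(int);print(u,v)
b=cv2.resize(s['img'][v-60:v+60,u-40:u+38],(390,600),interpolation=cv2.INTER_CUBIC)
cv2.imwrite('pics/c6.png',np.hstack([a,b]))"
```

```text
t 17.625 pos [ 0.557  -0.2595  0.2592] rpy [-3.1399e+00 -7.0000e-04  1.4088e+00] F [-0.38  0.26 -1.3 ] T [0.01 0.08 0.03] w 0.0136
offset cm [25.36  3.88 -0.07] turn 0.075
207 209
```

View pics/c6.png

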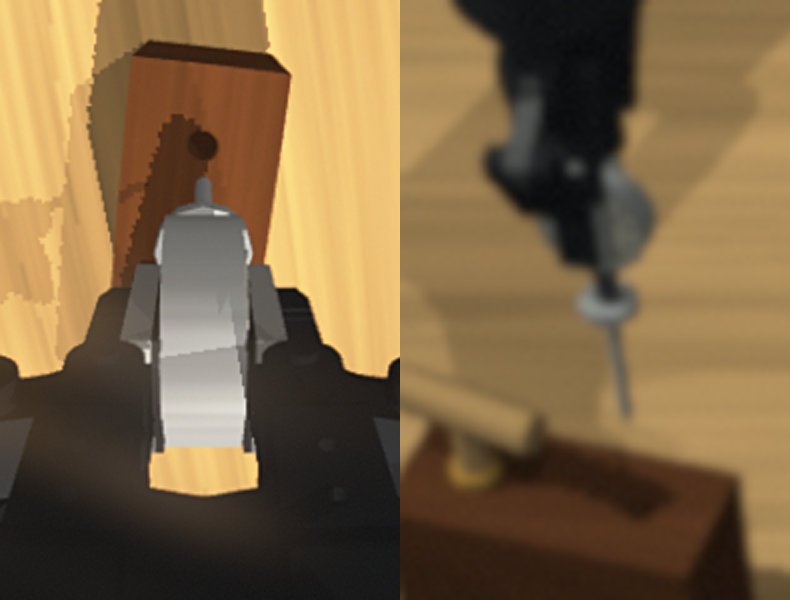

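```bash
python3 -c "
from h import *
f=ld('w6');s=ld('s4');o=np.array([.557,-.2595,.2592]);y=1.4088
tx=np.array([np.cos(y),np.sin(y)]); ty=np.array([np.sin(y),-np.cos(y)])
W=lambda p:(np.array(p)+.5)/2-.5+[220,150]
S=lambda p:(np.array(p)-[400,0]+.5)/5-.5+[207-40,209-60]
for n,q in dict(wtip=atz(f,*W((203,179)),o[2]-.1157,True),stip=atz(s,*S((628,419)),o[2]-.1157),scol=atz(s,*S((607,301)),o[2]-.0447),wcolL=atz(f,*W((157,250)),o[2]-.045,True),wcolR=atz(f,*W((250,250)),o[2]-.045,True)).items():
  d=q[:2]-o[:2];print(n,q.round(4),'tool',(d@tx).round(4),(d@ty).round(4))
# triangulate tip
c1,d1=ray(f,*W((203,179)),True);c2,d2=ray(s,*S((628,419)))
k=np.linalg.lstsq(np.c_[d1,-d2],c2-c1,rcond=None)[0];print('tri',c1+d1*k[0],c2+d2*k[1])
print('lid hole predicted',np.array([.5755,0])+.062*np.array([np.cos(.2395),-np.sin(.2395)]))
"
```

```text
wtip [ 0.5577 -0.2581  0.1435] tool 0.0015 0.0005
stip [ 0.5558 -0.2576  0.1435] tool 0.0017 -0.0015
scol [ 0.5603 -0.2575  0.2145] tool 0.0025 0.0029
wcolL [ 0.547  -0.2554  0.2142] tool 0.0025 -0.0105
wcolR [ 0.5692 -0.259   0.2142] tool 0.0025 0.012
tri [ 0.55778529 -0.25756335  0.14564333] [ 0.55780334 -0.25712476  0.14552776]
lid hole predicted [ 0.63573032 -0.01470745]
```

```bash
python3 -c "
from h import *
go(.6354,-.0161,.250,np.pi/2-.237)"
```

```text
t 17.725 pos [ 0.5567 -0.2593  0.2583] rpy [-3.1383e+00 -1.3000e-03  1.4088e+00] F [-0.33 -0.86 -1.68] T [ 0.04 -0.06 -0.02] w 0.0137
offset cm [25.27  3.85  0.85] turn 0.075
```

>>> {"method": "servo_tool", "body": {
  "fingers": [1, 1, 1, 1, 1, 1, 1, 1],
  "offset": [
    [2, 0.3, -1.5],
    [6, 0.9, -2],
    [11, 1.7, -2],
    [16, 2.5, -2],
    [20, 3.1, -1.5],
    [23, 3.6, -0.5],
    [25, 3.85, 0.3],
    [25.3, 3.85, 0.6]
  ],
  "turn": [0, 0.02, 0.04, 0.06, 0.075, 0.075, 0.075, 0.075]
}}

```text
time_s: 18.73
position: [0.6362, -0.0147, 0.2536]
eef_rot: [-3.14, 0.0, 1.336]
ft_force: [-1.1, 0.0, -0.2]
width: 0.0133
```

>>> {"method": "servo_tool", "body": {
  "fingers": [1, 1, 1, 1, 1],
  "offset": [
    [0, 0, 0.2],
    [0, 0, 0.4],
    [0, 0, 0.4],
    [0, 0, 0.4],
    [0, 0, 0.4]
  ],
  "turn": [0, 0, 0, 0, 0]
}}

```text
time_s: 19.35
position: [0.6365, -0.0167, 0.2506]
eef_rot: [3.141, -0.0, 1.333]
ft_force: [0.7, -0.2, -1.1]
width: 0.0134
```

```bash
python3 -c "
from h import *
go(.6354,-.0161,.250,np.pi/2-.237)
f=snap('wrist','w7')
s=snap('scene','s5')
a=cv2.resize(f['img'][180:280,260:380],None,fx=4,fy=4,interpolation=cv2.INTER_CUBIC)
R=cv2.Rodrigues(s['rvec'])[0]
o=bot.get_obs()['position'];p=s['K']@(R@(o-[0,0,.12])+s['tvec'].ravel());u,v=(p[:2]/p[2]).astype(int);print(u,v)
b=cv2.resize(s['img'][v-32:v+18,u-19:u+20],(312,400),interpolation=cv2.INTER_CUBIC)
cv2.imwrite('pics/c7.png',np.hstack([a,b]))"
```

```text
t 19.35 pos [ 0.6365 -0.0167  0.2506] rpy [ 3.1412 -0.      1.3332] F [ 0.66 -0.22 -1.06] T [-0.08  0.04 -0.01] w 0.0134
offset cm [ 0.04 -0.12  0.06] turn -0.0006
328 265
```

View pics/c7.png

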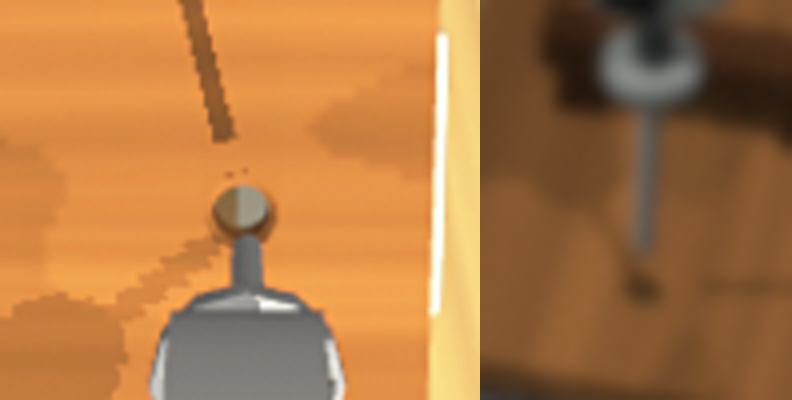

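```bash
python3 -c "
from h import *
f=ld('w7');s=ld('s5');o=np.array([.6365,-.0167,.2506]);y=1.3332
tx=np.array([np.cos(y),np.sin(y)]); ty=np.array([np.sin(y),-np.cos(y)])
W=lambda p:(np.array(p)+.5)/4-.5+[260,180]
S=lambda p:(np.array(p)-[480,0]+.5)/8-.5+[328-19,265-32]
r=[]
for n,q in dict(whole=atz(f,*W((243,213)),.1219,True),wtip=atz(f,*W((246,235)),.1355,True),shole=atz(s,*S((641,286)),.1219),stip=atz(s,*S((643,254)),.1355)).items():
  d=q[:2]-o[:2];print(n,q.round(4),'tool',(d@tx).round(4),(d@ty).round(4))
"
```

```text
whole [ 0.6372 -0.0142  0.1219] tool 0.0026 0.0001
wtip [ 0.6376 -0.0147  0.1355] tool 0.0022 0.0006
shole [ 0.6361 -0.0153  0.1219] tool 0.0013 -0.0007
stip [ 0.6374 -0.0152  0.1355] tool 0.0017 0.0005
```

>>> {"method": "servo_tool", "body": {
  "fingers": [1, 1, 1, 1, 1, 1],
  "offset": [
    [0, -0.08, 0],
    [0, -0.08, 0.5],
    [0, -0.08, 1],
    [0, -0.08, 1.5],
    [0, -0.08, 2],
    [0, -0.08, 2.5]
  ],
  "turn": [0, 0, 0, 0, 0, 0]
}}

```text
time_s: 20.2
position: [0.6356, -0.0162, 0.2248]
eef_rot: [-3.141, 0.0, 1.334]
ft_force: [0.5, 0.0, -1.4]
width: 0.0138
```

>>> {"method": "servo_tool", "body": {
  "fingers": [1, 1, 1, 1, 1, 1, 1],
  "offset": [
    [0, 0, 0.6],
    [0, 0, 1.4],
    [0, 0, 2.2],
    [0, 0, 3],
    [0, 0, 3.8],
    [0, 0, 4.4],
    [0, 0, 4.5]
  ],
  "turn": [0, 0, 0, 0, 0, 0, 0]
}}

```text
time_s: 21.08
position: [0.6352, -0.0162, 0.1795]
eef_rot: [-3.14, 0.0, 1.334]
ft_force: [0.1, -0.0, -0.7]
width: 0.0136
```

>>> {"method": "servo_tool", "body": {
  "fingers": [1, 1, 1, 1],
  "offset": [
    [0, 0, 0.1],
    [0, 0, 0.2],
    [0, 0, 0.3],
    [0, 0, 0.4]
  ],
  "turn": [0, 0, 0, 0]
}}

```text
time_s: 21.58
position: [0.6357, -0.0162, 0.1764]
eef_rot: [3.141, -0.0, 1.334]
ft_force: [-0.4, 0.0, -0.9]
width: 0.0138
```

>>> {"method": "servo_tool", "body": {
  "fingers": [1, 1, 1, 1],
  "offset": [
    [0, 0, 0.1],
    [0, 0, 0.2],
    [0, 0, 0.3],
    [0, 0, 0.3]
  ],
  "turn": [0, 0, 0, 0]
}}

```text
time_s: 22.08
position: [0.6355, -0.0162, 0.1732]
eef_rot: [-3.141, 0.0, 1.334]
ft_force: [0.8, 0.7, -1.1]
width: 0.0134
```

>>> {"method": "servo_tool", "body": {
  "fingers": [1, 1, 1],
  "offset": [
    [0, 0, 0.1],
    [0, 0, 0.15],
    [0, 0, 0.15]
  ],
  "turn": [0, 0, 0]
}}

```text
time_s: 22.45
position: [0.6358, -0.0162, 0.1727]
eef_rot: [3.141, 0.0, 1.334]
ft_force: [-2.4, -0.2, 4.6]
width: 0.0134
```

>>> {"method": "servo_tool", "body": {
  "fingers": [0.8, 0.7, 0.6, 0.55, 0.55, 0.55],
  "offset": [
    [0, 0, -0.1],
    [0, 0, -0.1],
    [0, 0, -0.1],
    [0, 0, -0.1],
    [0, 0, -0.1],
    [0, 0, -0.1]
  ],
  "turn": [0, 0, 0, 0, 0, 0]
}}

```text
time_s: 23.2
position: [0.6356, -0.0162, 0.1728]
eef_rot: [3.142, 0.0, 1.334]
ft_force: [0.6, 0.4, 0.8]
width: 0.0385
```

>>> {"method": "servo_tool", "body": {
  "fingers": [0.55, 0.55, 0.55, 0.55, 0.55, 0.55, 0.55, 0.55],
  "offset": [
    [0, 0, -1],
    [0, 0, -3],
    [0, 0, -6],
    [0, 0, -10],
    [0, 0, -12],
    [0, 0, -12],
    [0, 0, -12],
    [0, 0, -12]
  ],
  "turn": [0, 0, 0, 0, 0, 0, 0, 0]
}}

```text
time_s: 24.2
position: [0.6345, -0.0161, 0.2903]
eef_rot: [-3.137, 0.0, 1.334]
ft_force: [-0.9, -0.4, -0.4]
width: 0.0384
```

```bash
python3 -c "
from h import *
go(.6354,-.0161,.250,np.pi/2-.237)
f=snap('wrist','w8')
s=snap('scene','s6')
a=cv2.resize(f['img'][80:400,160:480],(400,400),interpolation=cv2.INTER_CUBIC)
b=cv2.resize(s['img'][190:320,270:400],(400,400),interpolation=cv2.INTER_CUBIC)
cv2.imwrite('pics/c8.png',np.hstack([a,b]))"
```

```text
t 24.2 pos [ 0.6345 -0.0161  0.2903] rpy [-3.1374e+00  5.0000e-04  1.3338e+00] F [-0.93 -0.36 -0.36] T [-0.03 -0.07  0.  ] w 0.0384
offset cm [0.02 0.11 4.03] turn -0.0
```

```bash
python3 -c "
from dial import *
from h import *
f=ld('w8');s=ld('s6')
R=cv2.Rodrigues(f['rvec'])[0];c=R@np.array([.636,-.0155,.17])+f['tvec'].ravel();h=np.hypot(c[0],c[1]);th=np.arctan2(h,c[2]);K=f['K']
p=K[:2,2]+K[0,0]*th*c[:2]/h;print('pred px',p)
hsv=cv2.cvtColor(f['img'],cv2.COLOR_BGR2HSV); m=((hsv[...,1]<50)&(hsv[...,2]>80)).astype(np.uint8)
n,l,st,ce=cv2.connectedComponentsWithStats(m)
i=[k for k in range(1,n) if st[k,4]>300 and np.hypot(*(ce[k]-p))<80]
for k in i:
  print(st[k],ce[k],cv2.minAreaRect(np.argwhere(l==k)[:,::-1].astype(np.float32)))
# scene: segment dial/collar
P=lambda X:(lambda q:q[:2]/q[2])(s['K']@(cv2.Rodrigues(s['rvec'])[0]@np.array(X)+s['tvec'].ravel()))
print('scene pred dial',P([.636,-.0155,.17]),'top',P([.636,-.0155,.192]),'collar',P([.636,-.0155,.125]))
hs=cv2.cvtColor(s['img'],cv2.COLOR_BGR2HSV);u,v=P([.636,-.0155,.15]).astype(int)
w=hs[v-30:v+24,u-20:u+20]
for r in w[::2]:print(''.join('#' if a[1]<70 else '.' for a in r))
print(u,v)
"
```

```text
pred px [322.92197999 238.22661534]
[ 310  205   29   64 1513] [323.93853272 235.88896233] ((324.0, 236.5), (63.0, 28.0), 90.0)
scene pred dial [329.2237596  252.05092643] top [329.53325007 244.31063469] collar [328.61554523 267.26224009]
........................................
........................................
........................................
........................................
........................................
........................................
........................................
..............#############.............
............##################..........
............####################........
............#####################.......
............#####################.......
...........######################.......
...........######################.......
............####################........
.............###################........
................##############..........
...................#######..............
.................#########..............
................###########.............
................############............
.................##########.............
....................###.................
........................................
........................................
........................................
........................................
328 258
```

```bash
python3 -c "
from h import *
print(order.sign_off()); print(bot.get_obs()['time_s'])"
```

```text
the job is handed in; nothing more can be done
None
the job is handed in; nothing more can be done
```

The lid is home on the box, the thermometer stands in its hole, and the job was handed in at about 24 s of the 58 s allowed. No verdict was reported.

- **Lid:** I carried it by its handle and pressed it down until it met a hard stop at 33 N. I then pressed three of its corners with closed fingertips. They all stopped at a TCP height of 0.141 m, which puts the lid level, with its origin about 0.095 m above the box's. A camera fit put it within about 3 mm of centre. The same fit gave a tilt of 0.02 to 0.025 ± 0.01 rad and a height of 0.092 m. That disagrees somewhat with the pressing, and I trusted the pressing.
- **Thermometer:** I lined the stem up over the hole in a close-up and lowered it without resistance. The collar met the lid at the expected height with about 5 N, and I let go.
- **Last check:** I had used up the 12 pictures, so the check after letting go was by image code only. The dial and collar were within 1 to 3 pixels of where they should be, and the dial looked upright. The gripper was about 12 cm above its release height and read no contact. I did not measure the bystanders again at the end; no force reading at the end of a move suggested the arm had touched one.

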